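# Cure mounted slides in the UV station

## Task

Cure the mounted slides: slide the shutter of the UV curing station fully open, then take the bar-handled holder that carries the two glass slides out of the bench stand and, keeping it upright so the wet cover slips stay put, lower it through the station's narrow slot and push it gently down against the sprung plate until its flange rests on the deck. The lamp only burns while the plate is pressed, so finish still gripping the handle and pressing the holder home; do not let go. Leave the empty, knob-handled holder, the brown bottle and the cover-slip carton where they are.

Things in the scene. Friction and masses are not known exactly. Their poses are not given: they have to be found in the camera images.
- station: UV curing station, fixed to the worktop at a varying place and yaw: white housing 156 (x) by 172 (y) mm, steel deck 105 mm above the worktop; amber window in its front (-x). Origin under the housing's centre, z up. The slot's centre is 30 mm in front of it. On the deck two shutter rails 6.5 mm high, at y = -71..-55 and 55..71 mm, x from -44 to 74 mm.
- station_slot (a point): Centre of the station's slot, at deck level; axes as the station's: x across the slot, y along it, z up. The slot is 14 mm (x) by 90 mm (y) through a 12 mm thick deck, with a 4 mm 45-degree bevel round its mouth; the holder fits with 2 mm to spare in all, each way.
- shutter (a joint): Travel (m) of the flat grey shutter on the deck over the slot: 0 closed, 0.045 fully open (end stop). Opens along the station's +x, stays where it is left, needs about 2 N. Plate 50 x 116 x 3 mm, top 4 mm above the deck; closed, it covers x = -14 to +36 mm of station_slot.
- shutter_tab (a point): centre of the black upright tab by which the shutter is moved: 10 mm (x) by 36 mm (y), 22 mm high, from 4 to 26 mm above the deck; this point is 15 mm above the deck. It moves with the shutter, axes as station_slot.
- plate (a joint): how far in m the sprung steel plate under the slot is pressed down: 0 at rest (top 60 mm below the deck), stop at 0.012. It takes 5 N to start it, 9 N at 8 mm, so the holder's weight alone does not move it. With the holder's flange on the deck it reads 0.008.
- holder_grip (a point): Centre of the black bar handle of the loose holder with two glass slides, 85 to 170 g: frame 12 (x) x 88 (y) x 68 mm, on it a flange 30 x 104 x 4 mm, on that the handle 12 (x) x 32 (y) x 50 mm. The point is 25 mm above the flange's top, 29 above its underside, 97 above the frame's lower edge. z is up when upright. Goes into the slot either way round.
- empty_holder_grip (a point): a point in the round black knob (26 mm wide, top 108 mm above the frame's lower edge) of a second holder with the same frame and flange but no slides (open frame); the point is 90 mm above the frame's lower edge. It stays in the stand.
- stand: White bench stand, fixed to the worktop: base 140 (x) x 122 (y) x 10 mm, origin under its middle, z up. Two parallel bays at x = -40 and +40 mm; in each a holder stands on the base between two 40 mm high end channels, its thickness along the stand's x; it is drawn straight up. Either bay may have the holder with slides.
- mountant_mid (a point): brown dropper bottle, 43 mm wide, 98 mm high, standing between stand and station; the point is half-way up. Leave alone.
- carton_mid (a point): small cover-slip carton, 41 x 56 x 50 mm, standing between stand and station; the point is half-way up. Leave alone.

How it is judged (in metres and radians):
On the way, in this order (a step that is already met when the one before it is completed fails the run):
1. the shutter is open (value of joint shutter above 0.036 m), for 0.2 s.
2. the holder with the slides is lifted out of the stand (height (world z) of holder_grip above 0.17 m and contact force between the fingers and holder above 0.5 N), for 0.2 s.
At the end, for the whole second after the job is handed in: For the last second: holder upright (0.1 rad) in the slot, flange within 3.5 mm of the deck, plate pressed over 5.5 mm, handle gripped (grasp point within 30 mm of its centre); shutter open over 34 mm; empty holder moved under 20 mm, bottle and carton under 30 mm (value of joint plate above 0.0055 m and horizontal distance between holder_grip and station_slot below 0.005 m and z of holder_grip in the frame of station_slot below 0.0325 m and angle between the x axis of holder_grip and the x axis of station_slot, either way round below 0.08 rad and angle between holder_grip's own z axis and vertical below 0.1 rad and contact force between the fingers and holder above 1 N and distance between the grasp point and holder_grip below 0.03 m and value of joint shutter above 0.034 m and distance of empty_holder_grip from where it was at the start of the episode below 0.02 m and distance of each of mountant_mid, carton_mid from where it was at the start of the episode below 0.03 m); the arm keeps its last pose, push and grip.
It fails at once if the holder with the wet slides is tipped more than about 30 degrees (angle between holder_grip's own z axis and vertical above 0.5 rad).
It fails at once if the holder is rammed into the station (over 60 N) (contact force between holder and station above 60 N).
It fails at once if the empty holder is lifted or pushed away (distance of empty_holder_grip from where it was at the start of the episode above 0.03 m).
It fails at once if the bottle or the carton is pushed away (distance of any of mountant_mid, carton_mid from where it was at the start of the episode above 0.04 m).
It also fails if it takes over 56 s, if anything falls off the work surface, if the arm or the gripper's body presses on something with over 40 N, if the wrist force passes 120 N, or if a joint passes its speed limit or range.

## Robot

A 6-joint arm with a two-finger parallel gripper is mounted at the origin on a cart in front of the work surface, level with it; the furniture and walls round the work are solid. World frame = base frame: x ahead of the robot, y to its left, z up, the work surface at z = 0. Lengths are in m, angles in degrees, forces in N, time in s.
With the tool pointing down it reaches from about 0.4 to 0.825 m from the base axis. Payload 7 kg.
Tool frame: the origin (TCP) lies midway between the tips of the shut fingers; the grasp point (between the pads) lies 19 mm behind it; z points along the fingers, y is the direction in which the jaws open and shut (so a half turn about z gives the same grasp; the last joint's range is limited). The gripper opens to 88 mm and grips with 3 to 60 N. Pads are 19 mm wide; open, the fingers measure 130 mm over their backs; the gripper's body (78 mm by 193 mm) begins 47 mm behind the grasp point.
Start: joints at [-48.696, 20.546, 0.682, 0, -70.136, -16.507], TCP at [0.283, -0.613, 0.227] pointing down, gripper open.
Joint ranges: [-176.03, 176.03], [-82.01, 121.73], [-58.28, 71.71], [-173.87, 95.51], [-174.79, -0.11], [-173.66, 173.66]. Speed limits (degrees/s): [136.94, 136.94, 172.46, 180, 180, 180].

## Interface

Orientations are given as [roll, pitch, yaw] about the fixed x, y, z axes, in that order (R = Rz(yaw) Ry(pitch) Rx(roll)).
In Python, from plant import r gives the robot as it stands.
- The arm moves only by the tool carry_out, never from a script. Its argument "motion" is one flat list of numbers, 7 for each row, row after row: the turn, a rotation vector about the tool's x, y, z in degrees, then the shift along the tool's x, y, z in cm, then the finger opening in cm, from 0 to 8.76. A call has 1 to 20 rows; each row shifts and turns the commanded pose from where the row before left it, along the tool's axes as they then stand; what a row does not reach is not made up. A row lasts 1/12 s, in which the tool goes at most 41.7 mm and 7.16 degrees, less where a joint would pass 70% of its speed; a pose out of reach is approached as far as the arm can. A call is refused whole if a number of a shift passes 4.17 or a number of a turn 7.16, either way. A call with a gripper value outside its range is refused whole. The fingers move at their own pace and stop on an object; "grip_force" is the grip in N (left out, the last holds). Time passes only in rows, so rows that do not move let the fingers close. It gives the time, the measured TCP pose, the force and the opening at its end, in the units of the state.
- r.get_state(): the state, without advancing time (a new reading comes with each control period).
- r.capture(name): name is "side" or "top" or "wrist"; returns a dict with "pixels" (400x640x3 uint8, red, green, blue), "K" (3x3 intrinsics, pixels), "R" (3x3) and "t" (3): a world point X has camera coordinates R X + t. Camera axes: x right, y down, z forward; pixel columns grow to the right and rows downward; lengths in m; the calibration is good to about 2 mm. A picture is of the moment at which its call begins. There is no depth.
- r.close_job(): hands the job in, once; it reports no verdict.
The state is a dict: "time_s": time; "joints": joint angles; "qd": joint speeds; "joint_torque": joint torques, N m; "tcp_pos": TCP position; "eef_rot": TCP orientation; "contact_force": force on the tool from outside, world axes, zero at the start; "moment": the same for the moment, N m; "gripper_width": finger opening in m.
Only numpy, scipy, OpenCV 4.12 (cv2) and the standard library are available. Lean on these libraries where they do the work, as an engineer would, in place of code of your own. Each camera call takes 0.05 s, during which the arm holds its last target. There are 200 camera calls.

## Working session

There is one attempt and no reset: what is moved stays moved. The work goes in short steps, Python scripts to look and compute and a tool call to move; the robot and the scene stay as the last step left them, time stands still between calls to the robot, and variables do not carry over. Pictures are saved under pics/ and viewed, about 8 in all and at most 12, crops included, and the job is handed in when it is done.

Besides the shell and the picture viewer there is one more tool, called after ">>>" as name(argument=value, ...), one argument or row to a line, values as JSON. carry_out: Moves the arm, as the interface text tells. Its arguments: {"type":"object","properties":{"motion":{"type":"array"},"grip_force":{"type":"number"}},"required":["motion"]}

```bash
mkdir -p pics; ls
python3 - <<'E'
from plant import r
import cv2
print(r.get_state())
for n in("side","top","wrist"):
    c=r.capture(n); cv2.imwrite(f"pics/{n}0.png",c["pixels"][:,:,::-1]); print(n,c["K"],c["R"],c["t"])
E
```

```text
pics
{'time_s': 0.0, 'joints': array([-4.86962811e+01,  2.05922142e+01,  6.31702928e-01, -2.07131388e-02,
       -7.01362130e+01, -1.65057783e+01]), 'qd': array([ 0.01368147, -0.08317996, -0.06394412, -0.03192972, -0.08748457,
        0.04742767]), 'joint_torque': array([-8.23904193e-04, -5.82716775e+01,  2.93055171e+01,  6.99745104e+00,
        6.75518837e-03, -1.47328960e-04]), 'tcp_pos': array([ 0.28285389, -0.61231279,  0.22559631]), 'eef_rot': array([ 1.79901729e+02, -8.81427423e-03, -1.55209106e+02]), 'contact_force': array([-0.07678551, -0.82239531, -0.09951384]), 'moment': array([ 0.00485049, -0.02289454, -0.01933548]), 'gripper_width': 0.0877326925143896}
side [[463.35786777   0.         316.39107545]
 [  0.         463.35786777 199.49375185]
 [  0.           0.           1.        ]] [[ 0.97158869 -0.23665688  0.00298835]
 [-0.10799469 -0.45453395 -0.88415838]
 [ 0.21060047  0.85871556 -0.46717773]] [-0.51292539  0.18842321  0.73279636]
top [[360.87210462   0.         326.73293789]
 [  0.         360.87210462 200.79100796]
 [  0.           0.           1.        ]] [[-1.88443682e-03 -9.99671026e-01  2.55790617e-02]
 [-9.94628611e-01 -7.73505863e-04 -1.03505211e-01]
 [ 1.03490946e-01 -2.56367157e-02 -9.94299946e-01]] [0.0549286  0.54561382 0.88106792]
wrist [[301.67018747   0.         318.50100481]
 [  0.         301.67018747 197.36510656]
 [  0.           0.           1.        ]] [[-0.41952939  0.90773825  0.00252065]
 [ 0.87858476  0.40535425  0.25254057]
 [ 0.22821898  0.1081628  -0.96758302]] [ 0.67442222 -0.03172813  0.39079075]
```

View pics/top0.png

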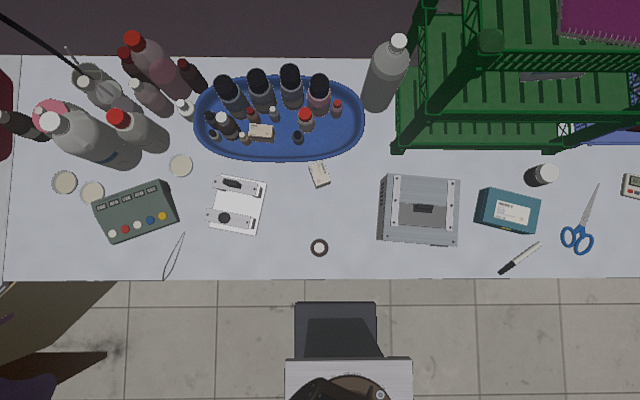

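View pics/side0.png

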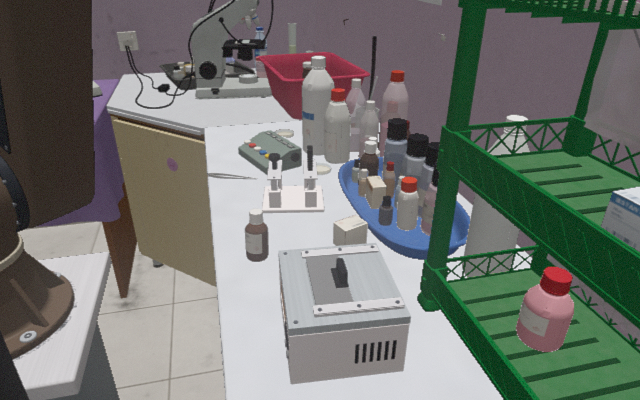

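The top view shows the station at about (420,210), the stand at (237,205), the bottle at (319,247) and the carton at (319,174). The upper bay, at (235,184), seems to hold the bar handle and the lower one, at (228,218), the knob. I'll enlarge both for measurement.

Run:
```python
import cv2,numpy as np
a=cv2.imread("pics/top0.png")
A=cv2.resize(a[165:255,370:470],None,fx=5,fy=5,interpolation=cv2.INTER_CUBIC)[:, :]
B=cv2.resize(a[165:255,195:275],None,fx=5,fy=5,interpolation=cv2.INTER_CUBIC)
cv2.imwrite("pics/z1.png",cv2.resize(np.hstack([A,B]),None,fx=800/900,fy=800/900))
```

```text
(no output)
```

View pics/z1.png

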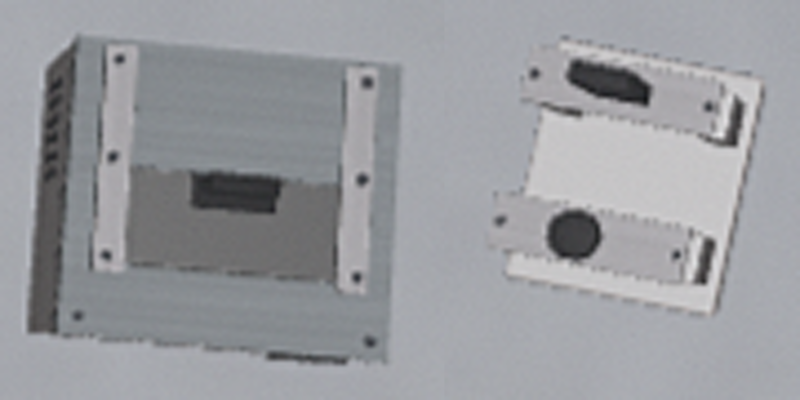

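The station's front with the amber window faces the robot, and the shutter is closed with its tab at (235,193) in the crop. The bar handle is in the far bay, with flange dots at (535,73) and (710,105). The knob is in the near bay, with dots at (500,220) and (677,256).

```bash
cat > h.py <<'E'
import numpy as np, cv2
from scipy.spatial.transform import Rotation as Ro
def cast(c,uv,z):
    uv=np.atleast_2d(np.asarray(uv,float))
    d=np.c_[uv,np.ones(len(uv))]@np.linalg.inv(c["K"]).T@c["R"]
    o=-c["R"].T@c["t"]
    return o+d*((z-o[2])/d[:,2])[:,None]
def proj(c,X):
    p=(np.atleast_2d(X)@c["R"].T+c["t"])@c["K"].T
    return p[:,:2]/p[:,2:]
E
python3 - <<'E'
from plant import r
from h import *
np.set_printoptions(precision=4,suppress=True)
c=r.capture("top"); s=800/900*5
A=lambda p:np.array(p)/s+[370,165]
B=lambda p:np.array(p)/s+[370,165] -[100,0]-[75,0]
dk=cast(c,A([(80,36),(402,65),(385,362),(58,335)]),.105); print(dk,dk.mean(0))
e=dk[0]-dk[3]+dk[1]-dk[2]; print("yaw x",np.degrees(np.arctan2(e[1],e[0])))
e=dk[0]-dk[1]+dk[3]-dk[2]; print("yaw y",np.degrees(np.arctan2(-e[0],e[1])))
rl=cast(c,A([(120,59),(105,256),(368,82),(357,277),(112,157),(362,180)]),.1115);print("rails",rl,rl.mean(0))
e=rl[0]-rl[1]+rl[2]-rl[3]; print("yaw",np.degrees(np.arctan2(e[1],e[0])))
e=rl[0]-rl[2]+rl[1]-rl[3]; print("yaw y",np.degrees(np.arctan2(-e[0],e[1])))
tab=cast(c,A([(192,173),(280,178),(276,213),(192,207)]),.131); print("tab",tab,tab.mean(0))
for q in ([(535,73),(710,105)],[(500,220),(677,256)]):
    p=cast(c,B(q),.082); e=p[0]-p[1]; print(p,p.mean(0),"yaw",np.degrees(np.arctan2(-e[0],e[1])),np.linalg.norm(e))
b=cast(c,[(319,247)],.098);k=cast(c,[(319,172)],.05);print("bottle top",b,"carton",k)
E
```

```text
[[ 0.6026 -0.0864  0.105 ]
 [ 0.5876 -0.2563  0.105 ]
 [ 0.4325 -0.2412  0.105 ]
 [ 0.4467 -0.072   0.105 ]] [ 0.5174 -0.164   0.105 ]
yaw x -5.433011982555543
yaw y -4.91851943718922
rails [[ 0.5894 -0.1057  0.1115]
 [ 0.487  -0.0957  0.1115]
 [ 0.5775 -0.2354  0.1115]
 [ 0.4761 -0.2258  0.1115]
 [ 0.5381 -0.1004  0.1115]
 [ 0.5262 -0.2303  0.1115]] [ 0.5324 -0.1656  0.1115]
yaw -5.498552243420731
yaw y -4.997437672510068
tab [[ 0.528  -0.1366  0.131 ]
 [ 0.5255 -0.1812  0.131 ]
 [ 0.5078 -0.1786  0.131 ]
 [ 0.5108 -0.1361  0.131 ]] [ 0.518  -0.1582  0.131 ]
[[ 0.5863  0.083   0.082 ]
 [ 0.5691 -0.0107  0.082 ]] [0.5777 0.0361 0.082 ] yaw -10.356291566382838 0.09522459330710337
[[0.5075 0.1014 0.082 ]
 [0.4884 0.0076 0.082 ]] [0.4979 0.0545 0.082 ] yaw -11.527063954369899 0.09569339308120207
bottle top [[0.4319 0.0744 0.098 ]] carton [[0.6149 0.0742 0.05  ]]
```

```bash
cat >> h.py <<'E'
def delta(s,target):  # shift in tool axes, cm
    return Ro.from_euler("xyz",s["eef_rot"],degrees=True).inv().apply(np.array(target)-s["tcp_pos"])*100
E
python3 - <<'E'
from plant import r
from h import *
np.set_printoptions(precision=4,suppress=True)
c=r.capture("top"); s=800/900*5
B=lambda p:np.array(p)/s+[95,165]
for q in ([(535,73),(710,105)],[(500,220),(677,256)]):
    p=cast(c,B(q),.082); e=p[0]-p[1]; print(p.mean(0),"yaw",np.degrees(np.arctan2(-e[0],e[1])),np.linalg.norm(e))
print("shelf",cast(c,[(390,152)],.0),cast(c,[(390,152)],.25))
st=r.get_state();print(st["tcp_pos"],delta(st,[.455,-.159,.226]))
E
```

```text
[0.5772 0.2725 0.082 ] yaw -10.375284475257148 0.09437774874618804
[0.4981 0.2884 0.082 ] yaw -11.54103683488805 0.09490567496011011
shelf [[ 0.6784 -0.1137  0.    ]] [[ 0.6175 -0.0622  0.25  ]]
[ 0.283  -0.6126  0.2262] [-34.6391  33.9664   0.0349]
```

>>> carry_out(
  motion=[0,0,0,-1.73,1.7,0,0,0,0,0,-1.73,1.7,0,0,0,0,0,-1.73,1.7,0,0,0,0,0,-1.73,1.7,0,0,0,0,0,-1.73,1.7,0,0,0,0,0,-1.73,1.7,0,0,0,0,0,-1.73,1.7,0,0,0,0,0,-1.73,1.7,0,0,0,0,0,-1.73,1.7,0,0,0,0,0,-1.73,1.7,0,0,0,0,0,-1.73,1.7,0,0,0,0,0,-1.73,1.7,0,0,0,0,0,-1.73,1.7,0,0,0,0,0,-1.73,1.7,0,0,0,0,0,-1.73,1.7,0,0,0,0,0,-1.73,1.7,0,0,0,0,0,-1.73,1.7,0,0,0,0,0,-1.73,1.7,0,0,0,0,0,-1.73,1.7,0,0,0,0,0,-1.73,1.7,0,0],
)

```text
time_s: 1.92
tcp_pos: [0.4547, -0.1578, 0.2267]
eef_rot: [-180.0, 0.0, -155.2]
contact_force: [-0.6, -1.0, -0.2]
gripper_width: 0.0002
```

>>> carry_out(
  motion=[0,0,6,0,0,0,0,0,0,6,0,0,0,0,0,0,6,0,0,0,0,0,0,6,0,0,0,0,0,0,6,0,0,0,0,0,0,0,0,0,0,0,0,0,0,0,0,0,0],
)

```text
time_s: 2.5
tcp_pos: [0.4545, -0.159, 0.2266]
eef_rot: [180.0, 0.0, 175.0]
contact_force: [-0.9, -0.1, 1.0]
gripper_width: 0.0003
```

Run:
```python
from plant import r
from h import *
np.set_printoptions(precision=4,suppress=True)
st=r.get_state();print(st)
c=r.capture("wrist");cv2.imwrite("pics/w1.png",c["pixels"][:,:,::-1])
a=np.radians(-5.2);R=np.array([[np.cos(a),-np.sin(a)],[np.sin(a),np.cos(a)]]);S=np.array([.5175,-.164])
for x,y,z in [(-30,0,105),(-1,0,131),(-78,86,105),(78,-86,105),(74,71,111.5)]:
    print((x,y,z),proj(c,[*(S+R@[x/1e3,y/1e3]),z/1e3]))
```

```text
{'time_s': 2.5, 'joints': array([  4.1936,   2.0229, -22.9033,  -0.0029, -65.0693, -99.2103]), 'qd': array([-0.1085,  0.0132, -0.0439,  0.0425,  0.054 ,  1.507 ]), 'joint_torque': array([  0.0359, -31.088 ,  28.1738,   6.6811,  -0.0859,  -0.6197]), 'tcp_pos': array([ 0.4545, -0.159 ,  0.2266]), 'eef_rot': array([179.9967,   0.004 , 174.9821]), 'contact_force': array([-0.9374, -0.1216,  0.9955]), 'moment': array([-0.0725, -0.0632,  0.0059]), 'gripper_width': 0.0002905561440752427}
(-30, 0, 105) [[319.4394 224.6142]]
(-1, 0, 131) [[319.4063 263.8179]]
(-78, 86, 105) [[410.7911 176.8326]]
(78, -86, 105) [[238.8924 319.437 ]]
(74, 71, 111.5) [[386.6703 320.5208]]
```

View pics/w1.png

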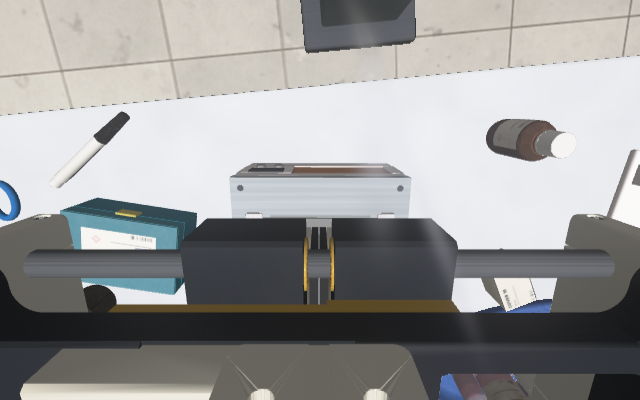

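The wrist view shows the deck's front corners at (231,178) and (409,178). My model predicts (229,177) and (411,177), so the station pose holds. Next I'll lower beside the tab and push.

>>> carry_out(
  motion=[0,0,0,0,0,2.12,0,0,0,0,0,0,2.12,0,0,0,0,0,0,2.12,0,0,0,0,0,0,2.12,0,0,0,0,0,0,2.12,0,0,0,0,-0.8,0,0,0,0,0,0,-0.8,0,0,0,0,0,0,-0.8,0,0,0,0,0,0,-0.8,0,0,0,0,0,0,-0.8,0,0,0,0,0,0,-0.8,0,0,0,0,0,0,-0.8,0,0,0,0,0,0,-0.8,0,0,0,0,0,0,-0.8,0,0,0,0,0,0,-0.8,0,0,0,0,0,0,0,0,0,0,0,0,0,0,0,0,0],
)

```text
time_s: 3.97
tcp_pos: [0.5348, -0.1662, 0.1203]
eef_rot: [180.0, 0.0, 174.8]
contact_force: [-0.1, 0.0, 1.4]
gripper_width: 0.0005
```

>>> carry_out(
  motion=[0,0,0,-0.2,0,0,0,0,0,0,-0.2,0,0,0,0,0,0,0,0,0,0],
)

```text
time_s: 4.22
tcp_pos: [0.5381, -0.1666, 0.1205]
eef_rot: [180.0, -0.0, 174.8]
contact_force: [-0.4, 0.6, -1.2]
gripper_width: 0.0009
```

>>> carry_out(
  motion=[0,0,0,-0.2,0,0,0,0,0,0,-0.2,0,0,0,0,0,0,0,0,0,0],
)

```text
time_s: 4.47
tcp_pos: [0.5424, -0.167, 0.1205]
eef_rot: [-180.0, -0.0, 174.8]
contact_force: [-1.3, 0.2, -0.7]
gripper_width: 0.0008
```

>>> carry_out(
  motion=[0,0,0,-0.2,0,0,0,0,0,0,-0.2,0,0,0,0,0,0,0,0,0,0],
)

```text
time_s: 4.72
tcp_pos: [0.5466, -0.1673, 0.1205]
eef_rot: [-180.0, 0.0, 174.8]
contact_force: [-0.8, -0.0, 0.3]
gripper_width: 0.0002
```

>>> carry_out(
  motion=[0,0,0,-0.2,0,0,0,0,0,0,0,0,0,0,0,0,0,0,0,0,0],
)

```text
time_s: 4.97
tcp_pos: [0.5469, -0.1674, 0.1204]
eef_rot: [180.0, -0.1, 174.8]
contact_force: [-5.3, 1.8, 3.4]
gripper_width: 0.0003
```

Run:
```python
from plant import r
import cv2,numpy as np
print(r.get_state()["contact_force"])
a=r.capture("side")["pixels"][220:400,250:450,::-1];b=r.capture("top")["pixels"][150:270,350:490,::-1]
cv2.imwrite("pics/s1.png",np.hstack([cv2.resize(a,(400,360)),cv2.resize(b,(400,360))]))
```

```text
[-5.31824197  1.80802231  3.38409133]
```

View pics/s1.png

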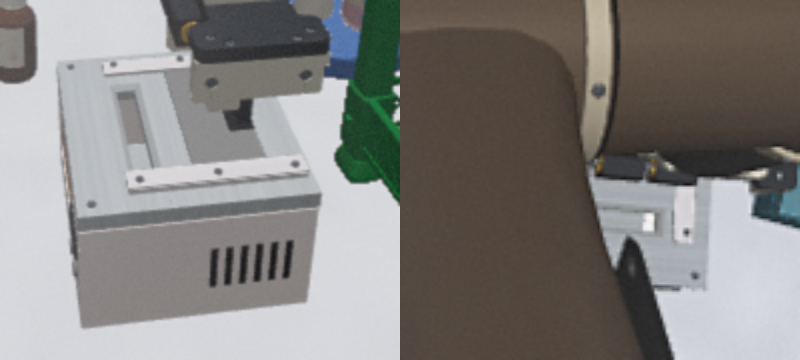

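The side view shows the slot uncovered with the shutter at its stop, and the force rose to 5 N. I'll retreat, lift and go over the holder.

>>> carry_out(
  motion=[0,0,0,0.5,0,0,0,0,0,0,0.5,0,0,0,0,0,0,0,0,-2.8,0,0,0,0,0,0,-2.8,0,0,0,0,0,0,-2.8,0,0,0,0,0,0,-2.8,2,0,0,0,0,0,-2.8,4,0,0,-6,0,0,0,4,0,0,-6,0,0,0,4,0,0,-6,0,0,0,4,0,0,-6,0,0,0,4,0,0,-6,0,0,0,4,0,0,-6,0,0,0,4,0,0,-6,0,0,0,4],
)

```text
time_s: 6.23
tcp_pos: [0.5383, -0.1666, 0.2609]
eef_rot: [-179.9, 0.1, -142.9]
contact_force: [0.3, 0.4, -0.8]
gripper_width: 0.0402
```

Run:
```python
from plant import r
from h import *
np.set_printoptions(precision=4,suppress=True)
st=r.get_state();print(st["tcp_pos"],st["eef_rot"],delta(st,[.577,.2725,.26]))
c=r.capture("top");o=-c["R"].T@c["t"];print("cam",o)
p0=cv2.imread("pics/top0.png")
for uv in [(228,80),(222,118),(260,75),(184,105),(232,132),(210,116)]: print(uv,cast(c,[uv],.12)[0],cast(c,[uv],.06)[0])
c2=r.capture("side");cs=c2
# side: black caps tops
for X in [(.68,.27,.158),(.677,.25,.158),(.675,.29,.158),(.71,.3,.15)]: print(X,proj(cs,X),proj(c,X))
```

```text
[ 0.5383 -0.1666  0.2609] [-179.9486    0.0598 -142.9011] [-29.5694  32.69     0.0906]
cam [0.4516 0.0779 0.9311]
(228, 80) [0.8182 0.2861 0.12  ] [0.8453 0.3015 0.06  ]
(222, 118) [0.7271 0.2974 0.12  ] [0.7475 0.3137 0.06  ]
(260, 75) [0.8311 0.2123 0.12  ] [0.8592 0.2222 0.06  ]
(184, 105) [0.7573 0.3851 0.12  ] [0.78   0.4078 0.06  ]
(232, 132) [0.6943 0.2738 0.12  ] [0.7122 0.2883 0.06  ]
(210, 116) [0.7317 0.3249 0.12  ] [0.7524 0.3432 0.06  ]
(0.68, 0.27, 0.158) [[354.1795 133.428 ]] [[229.4721 133.2856]]
(0.677, 0.25, 0.158) [[355.6707 136.5631]] [[238.6602 134.6772]]
(0.675, 0.29, 0.158) [[349.3675 130.6694]] [[220.1741 135.4722]]
(0.71, 0.3, 0.15) [[362.453  131.3943]] [[217.0415 121.0218]]
```

>>> carry_out(
  motion=[0,0,0,-1.48,1.63,0,4,0,0,0,-1.48,1.63,0,4,0,0,0,-1.48,1.63,0,4,0,0,0,-1.48,1.63,0,4,0,0,0,-1.48,1.63,0,4,0,0,0,-1.48,1.63,0,4,0,0,0,-1.48,1.63,0,4,0,0,0,-1.48,1.63,0,4,0,0,0,-1.48,1.63,0,4,0,0,0,-1.48,1.63,0,4,0,0,0,-1.48,1.63,0,4,0,0,0,-1.48,1.63,0,4,0,0,0,-1.48,1.63,0,4,0,0,0,-1.48,1.63,0,4,0,0,0,-1.48,1.63,0,4,0,0,0,-1.48,1.63,0,4,0,0,0,-1.48,1.63,0,4,0,0,0,-1.48,1.63,0,4,0,0,0,-1.48,1.63,0,4,0,0,0,-1.48,1.63,0,4],
)

```text
time_s: 8.0
tcp_pos: [0.5801, 0.273, 0.2608]
eef_rot: [-180.0, 0.0, -143.4]
contact_force: [0.8, 0.2, -0.2]
gripper_width: 0.0402
```

>>> carry_out(
  motion=[0,0,-6,0,0,0,4,0,0,-6,0,0,0,4,0,0,-6,0,0,0,4,0,0,-6,0,0,0,4,0,0,-6,0,0,0,4,0,0,-6,0,0,0,4,0,0,-6,0,0,0,4,0,0,0,0,0,0,4,0,0,0,0,0,0,4],
)

```text
time_s: 8.75
tcp_pos: [0.58, 0.272, 0.2606]
eef_rot: [-180.0, 0.0, -101.5]
contact_force: [0.1, -0.2, 0.2]
gripper_width: 0.04
```

Run:
```python
from plant import r
from h import *
np.set_printoptions(precision=4,suppress=True)
st=r.get_state();print(st["tcp_pos"],st["eef_rot"],delta(st,[.577,.2725,.092]))
c=r.capture("wrist");cv2.imwrite("pics/w2.png",c["pixels"][:,:,::-1])
print(proj(c,[[.577,.2725,.132],[.577,.2725,.082],[.4981,.2884,.118]]), "fingers",proj(c,st["tcp_pos"]))
np.savez("w2.npz",**c)
```

```text
[0.58   0.272  0.2606] [-179.9926    0.0062 -101.4807] [ 0.0146  0.3096 16.8575]
[[321.7001 190.3155]
 [321.1996 180.1571]
 [400.1658 187.0299]] fingers [[318.8607 243.0549]]
```

View pics/w2.png

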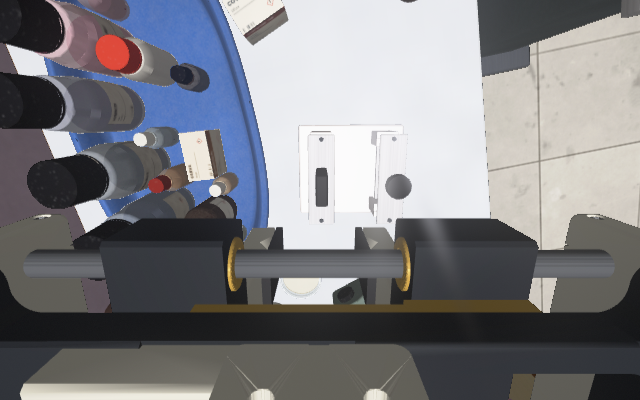

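The wrist view shows the bar handle centred on column 321, with flange dots at (321,137) and (321,220). That matches the prediction within 2 px and the yaw is aligned. The knob is at (398,186). I'll descend and grip.

>>> carry_out(
  motion=[0,0,0,0,0.3,0,4,0,0,0,0,0,1.9,4,0,0,0,0,0,1.9,4,0,0,0,0,0,1.9,4,0,0,0,0,0,1.9,4,0,0,0,0,0,1.9,4,0,0,0,0,0,1.9,4,0,0,0,0,0,1.4,4,0,0,0,0,0,1.4,4,0,0,0,0,0,1.4,4,0,0,0,0,0,1.3,4,0,0,0,0,0,0,4],
)

```text
time_s: 9.8
tcp_pos: [0.5755, 0.2714, 0.0888]
eef_rot: [179.8, -0.2, -101.4]
contact_force: [0.3, -0.9, 0.1]
gripper_width: 0.0398
```

>>> carry_out(
  motion=[0,0,0,0,0,0,0.8,0,0,0,0,0,0,0.8,0,0,0,0,0,0,0.8,0,0,0,0,0,0,0.8,0,0,0,0,0,0,0.8,0,0,0,0,0,0,0.8,0,0,0,0,0,0,0.8,0,0,0,0,0,0,0.8],
  grip_force=30,
)

```text
time_s: 10.47
tcp_pos: [0.5774, 0.2726, 0.0924]
eef_rot: [-179.9, 0.0, -101.2]
contact_force: [-0.6, 0.4, 6.0]
gripper_width: 0.012
```

>>> carry_out(
  motion=[0,0,0,0,0,-0.7,0.8,0,0,0,0,0,-1.0,0.8,0,0,0,0,0,-1.2,0.8,0,0,0,0,0,-1.2,0.8,0,0,0,0,0,-1.2,0.8,0,0,0,0,0,-1.2,0.8,0,0,0,0,0,-1.2,0.8,0,0,0,0,0,-1.2,0.8,0,0,0,0,0,-1.2,0.8,0,0,0,0,0,-1.2,0.8,0,0,0,0,0,-1.2,0.8,0,0,0,0,0,-1.2,0.8,0,0,0,0,0,-1.2,0.8,0,0,0,0,0,-1.2,0.8,0,0,0,0,0,0,0.8,0,0,0,0,0,0,0.8,0,0,0,0,0,0,0.8],
)

```text
time_s: 11.88
tcp_pos: [0.5767, 0.2722, 0.2519]
eef_rot: [180.0, -0.0, -101.2]
contact_force: [0.9, 0.7, -1.8]
gripper_width: 0.0119
```

Run:
```python
from plant import r
from h import *
np.set_printoptions(precision=4,suppress=True)
st=r.get_state();print(st["tcp_pos"],st["eef_rot"],st["contact_force"],delta(st,[.4876,-.1615,.25]))
a=r.capture("side");s=a["pixels"][:,:,::-1]
cv2.imwrite("pics/s2.png",np.hstack([cv2.resize(s[230:330,270:410],(420,300),interpolation=cv2.INTER_CUBIC),cv2.resize(s[50:240,230:390],(253,300))]))
```

```text
[0.5767 0.2722 0.2519] [ 179.9502   -0.021  -101.2123] [ 0.8613  0.6706 -1.7516] [44.2777  0.3038  0.2078]
```

View pics/s2.png

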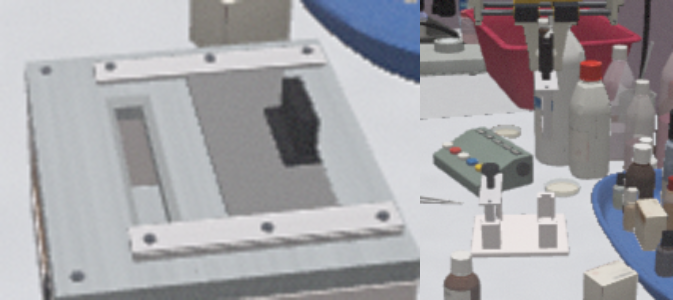

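The holder is out and upright. The slot is open and the knob holder is still in its bay. For the fit, I'll check the slot from above and the holder in the wrist camera.

Run:
```python
from plant import r
from h import *
t=r.capture("top");w=r.capture("wrist")
a=cv2.resize(t["pixels"][165:255,370:470,::-1],(400,360),interpolation=cv2.INTER_CUBIC)
b=cv2.resize(w["pixels"][110:290,220:420,::-1],(400,360),interpolation=cv2.INTER_CUBIC)
cv2.imwrite("pics/m.png",np.hstack([a,b]))
```

```text
(no output)
```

View pics/m.png

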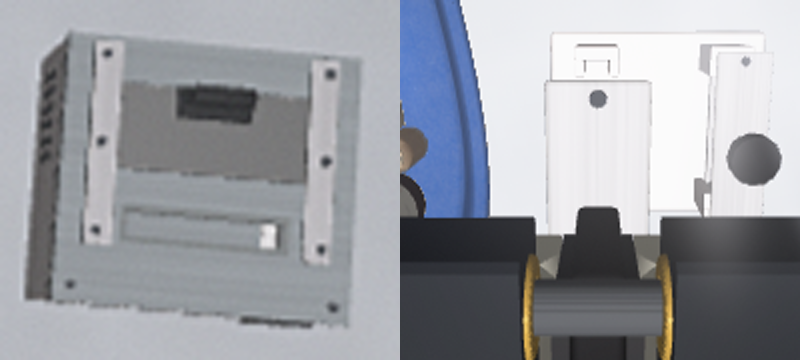

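Run:
```python
from plant import r
from h import *
np.set_printoptions(precision=4,suppress=True)
t=r.capture("top");w=r.capture("wrist");st=r.get_state()
A=lambda p:np.array(p)/4+[370,165]
q=cast(t,A([(123,207),(122,237),(281,220),(277,254)]),.105);print("slot",q,q.mean(0))
e=q[0]+q[1]-q[2]-q[3];print("yaw",np.degrees(np.arctan2(-e[0],e[1])),np.linalg.norm(e)/2)
sc=cast(t,A([(69,284),(333,307)]),.105);e=sc[0]-sc[1];print("screws",sc.mean(0),np.degrees(np.arctan2(-e[0],e[1])))
T=Ro.from_euler("xyz",st["eef_rot"],degrees=True)
Wp=lambda p:(np.array(p)-[400,0])/2+[220,110]
p=cast(w,Wp([(598,99),(546,82),(650,82),(548,234),(649,234)]),st["tcp_pos"][2]-.0104)
print("tool frame dot, edges",T.inv().apply(p-st["tcp_pos"])*1000)
w2=dict(np.load("w2.npz"));p=cast(w2,[(321,137),(321,220)],.082);T2=Ro.from_euler("xyz",[-180,0,-101.48],degrees=True)
print("stand wrist est",p.mean(0),T2.inv().apply(p-[.58,.272,.2606])*1000)
```

```text
slot [[ 0.5008 -0.1139  0.105 ]
 [ 0.4835 -0.1129  0.105 ]
 [ 0.4932 -0.2054  0.105 ]
 [ 0.4736 -0.2024  0.105 ]] [ 0.4878 -0.1587  0.105 ]
yaw -5.488708812344546 0.09091771374076521
screws [ 0.45   -0.1578  0.105 ] -5.039129213759143
tool frame dot, edges [[ 46.0749   0.1667  10.4418]
 [ 50.811  -14.3097  10.4354]
 [ 50.8109  14.6424  10.4568]
 [  5.9327 -14.6642  10.3945]
 [  5.9147  15.3525  10.4167]]
stand wrist est [0.5772 0.2722 0.082 ] [[ 48.389    2.7012 178.6   ]
 [-47.7523   2.9222 178.6   ]]
```

>>> carry_out(
  motion=[0,0,0,1,0,0,0.8,0,0,0,2,0,0,0.8,0,0,0,2.5,0,0,0.8,0,0,0,2.5,0,0,0.8,0,0,0,2.5,0,0,0.8,0,0,0,2.5,0,0,0.8,0,0,0,2.5,0,0,0.8,0,0,0,2.5,0,0,0.8,0,0,0,2.5,0,0,0.8,0,0,0,2.5,0,0,0.8,0,0,0,2.5,0,0,0.8,0,0,0,2.5,0,0,0.8,0,0,0,2.5,0,0,0.8,0,0,0,2.5,0,0,0.8,0,0,0,2.5,0,0,0.8,0,0,0,2.5,0,0,0.8,0,0,0,2.5,0,0,0.8,0,0,0,2.5,0,0,0.8,0,0,0,1.2,0,0,0.8],
)

```text
time_s: 13.72
tcp_pos: [0.4899, -0.1635, 0.2526]
eef_rot: [180.0, -0.0, -101.3]
contact_force: [0.2, -0.0, -0.9]
gripper_width: 0.0118
```

>>> carry_out(
  motion=[0,0,-2,0,0,0,0.8,0,0,-2,0,0,0,0.8,0,0,-2,0,0,0,0.8,0,0,0,0,0,0,0.8,0,0,0,0,0,0,0.8],
)

```text
time_s: 14.13
tcp_pos: [0.4909, -0.1613, 0.2525]
eef_rot: [180.0, 0.0, -95.3]
contact_force: [-0.2, -0.2, -1.1]
gripper_width: 0.0118
```

Run:
```python
from plant import r
from h import *
np.set_printoptions(precision=4,suppress=True)
st=r.get_state();print(st["tcp_pos"],st["eef_rot"],st["contact_force"],delta(st,[.4877,-.161,.195]))
```

```text
[ 0.4909 -0.1613  0.2525] [179.9949   0.0013 -95.2699] [-0.1909 -0.2401 -1.1203] [0.0016 0.3239 5.7513]
```

>>> carry_out(
  motion=[0,0,0,0,0.16,0.5,0.8,0,0,0,0,0.16,1,0.8,0,0,0,0,0,1,0.8,0,0,0,0,0,1,0.8,0,0,0,0,0,1,0.8,0,0,0,0,0,0.7,0.8,0,0,0,0,0,0,0.8,0,0,0,0,0,0,0.8],
)

```text
time_s: 14.8
tcp_pos: [0.4878, -0.161, 0.2]
eef_rot: [179.9, -0.0, -95.2]
contact_force: [0.4, -1.0, -0.7]
gripper_width: 0.0116
```

Run:
```python
from plant import r
from h import *
np.set_printoptions(precision=4,suppress=True)
st=r.get_state();print(st["tcp_pos"],st["eef_rot"],st["contact_force"])
w=r.capture("wrist");s=r.capture("side")
np.savez("w3.npz",**w);np.savez("s3.npz",**s)
b=cv2.resize(w["pixels"][120:260,210:430,::-1],None,fx=1.8,fy=1.8,interpolation=cv2.INTER_CUBIC)
a=cv2.resize(s["pixels"][190:330,265:415,::-1],None,fx=2.6,fy=2.6,interpolation=cv2.INTER_CUBIC)
h=max(a.shape[0],b.shape[0]);f=lambda i:cv2.copyMakeBorder(i,0,h-i.shape[0],0,0,0)
cv2.imwrite("pics/m2.png",np.hstack([f(a),f(b)]));print(a.shape,b.shape)
```

```text
[ 0.4878 -0.161   0.2   ] [179.9326  -0.0199 -95.2032] [ 0.3732 -0.9736 -0.7257]
(364, 390, 3) (252, 396, 3)
```

View pics/m2.png

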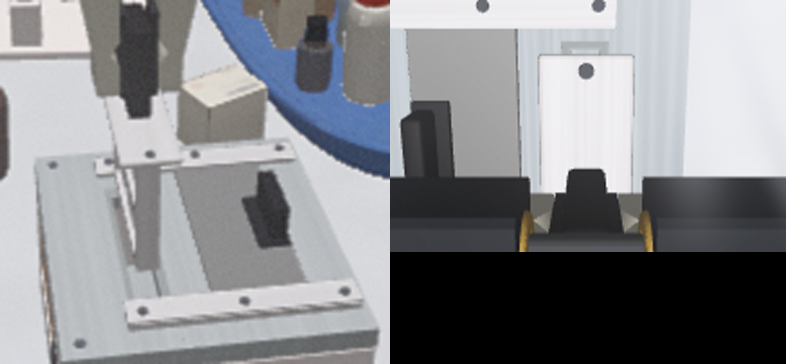

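The wrist view shows the slot's far bevelled end at (562–608, 42) beyond the flange, whose end is at (540–634, 54). I'll compute the relative offset in this one view.

Run:
```python
from h import *
np.set_printoptions(precision=2,suppress=True)
w=dict(np.load("w3.npz"));tcp=np.array([.4878,-.161,.2]);T=Ro.from_euler("xyz",[180,0,-95.2],degrees=True)
f=lambda p,z:T.inv().apply(cast(w,(np.array(p,float)-[390,0])/1.8+[210,120],z)-tcp)*1000
print("slot outer",f([(562,42),(608,42)],.105)); print("inner",f([(567,48),(603,48)],.101))
print("flange edge",f([(540,55),(634,55),(586,71)],.2-.0104))
print("rail screws",f([(482,5),(598,5)],.1115))
```

```text
slot outer [[ 48.28 -10.7   95.  ]
 [ 48.28  10.53  95.  ]]
inner [[45.18 -8.54 99.  ]
 [45.18  8.38 99.  ]]
flange edge [[ 51.03 -14.17  10.4 ]
 [ 51.03  14.92  10.4 ]
 [ 46.07   0.06  10.4 ]]
rail screws [[ 64.94 -45.61  88.5 ]
 [ 64.95   5.65  88.5 ]]
```

>>> carry_out(
  motion=[0,0,0,0,0,0.4,0.8,0,0,0,0,0,0.4,0.8,0,0,0,0,0,0.3,0.8,0,0,0,0,0,0.2,0.8,0,0,0,0,0,0.2,0.8,0,0,0,0,0,0.2,0.8,0,0,0,0,0,0.2,0.8,0,0,0,0,0,0.1,0.8,0,0,0,0,0,0,0.8,0,0,0,0,0,0,0.8],
)

```text
time_s: 15.73
tcp_pos: [0.488, -0.161, 0.1806]
eef_rot: [180.0, -0.0, -95.2]
contact_force: [-1.1, -0.4, -1.3]
gripper_width: 0.0119
```

Bottom is about 7 mm below the deck with no contact force. Continuing in small steps.

>>> carry_out(
  motion=[0,0,0,0,0,0.2,0.8,0,0,0,0,0,0.2,0.8,0,0,0,0,0,0.3,0.8,0,0,0,0,0,0.3,0.8,0,0,0,0,0,0,0.8,0,0,0,0,0,0,0.8],
)

```text
time_s: 16.23
tcp_pos: [0.4878, -0.161, 0.1703]
eef_rot: [180.0, -0.0, -95.2]
contact_force: [-0.5, -0.6, -1.8]
gripper_width: 0.0118
```

>>> carry_out(
  motion=[0,0,0,0,0,0.3,0.8,0,0,0,0,0,0.4,0.8,0,0,0,0,0,0.4,0.8,0,0,0,0,0,0.4,0.8,0,0,0,0,0,0.4,0.8,0,0,0,0,0,0.4,0.8,0,0,0,0,0,0.4,0.8,0,0,0,0,0,0.4,0.8,0,0,0,0,0,0.3,0.8,0,0,0,0,0,0.2,0.8,0,0,0,0,0,0,0.8,0,0,0,0,0,0,0.8],
)

```text
time_s: 17.23
tcp_pos: [0.488, -0.161, 0.1345]
eef_rot: [180.0, -0.0, -95.2]
contact_force: [0.1, -1.0, 0.1]
gripper_width: 0.012
```

>>> carry_out(
  motion=[0,0,0,0,0,0.2,0.8,0,0,0,0,0,0.2,0.8,0,0,0,0,0,0.2,0.8,0,0,0,0,0,0.2,0.8,0,0,0,0,0,0.2,0.8,0,0,0,0,0,0,0.8,0,0,0,0,0,0,0.8],
  grip_force=45,
)

```text
time_s: 17.82
tcp_pos: [0.4881, -0.161, 0.1248]
eef_rot: [-180.0, -0.0, -95.2]
contact_force: [-2.7, 1.0, 3.6]
gripper_width: 0.0121
```

>>> carry_out(
  motion=[0,0,0,0,0,0.1,0.8,0,0,0,0,0,0.1,0.8,0,0,0,0,0,0.1,0.8,0,0,0,0,0,0,0.8,0,0,0,0,0,0,0.8],
)

```text
time_s: 18.23
tcp_pos: [0.4881, -0.161, 0.1218]
eef_rot: [-180.0, -0.0, -95.2]
contact_force: [-0.8, 0.6, 6.5]
gripper_width: 0.0119
```

>>> carry_out(
  motion=[0,0,0,0,0,0.1,0.8,0,0,0,0,0,0.1,0.8,0,0,0,0,0,0,0.8,0,0,0,0,0,0,0.8],
)

```text
time_s: 18.57
tcp_pos: [0.4881, -0.161, 0.1199]
eef_rot: [-180.0, -0.0, -95.2]
contact_force: [-3.1, 0.8, 6.6]
gripper_width: 0.0117
```

>>> carry_out(
  motion=[0,0,0,0,0,0.05,0.8,0,0,0,0,0,0,0.8,0,0,0,0,0,0,0.8],
)

```text
time_s: 18.82
tcp_pos: [0.4881, -0.161, 0.1195]
eef_rot: [-180.0, -0.0, -95.2]
contact_force: [-2.0, 1.0, 7.3]
gripper_width: 0.0119
```

>>> carry_out(
  motion=[0,0,0,0,0,0.05,0.8,0,0,0,0,0,0.05,0.8,0,0,0,0,0,0,0.8,0,0,0,0,0,0,0.8],
)

```text
time_s: 19.15
tcp_pos: [0.4881, -0.161, 0.1193]
eef_rot: [-180.0, -0.0, -95.2]
contact_force: [-5.5, 2.1, 15.8]
gripper_width: 0.0121
```

Run:
```python
from plant import r
from h import *
s=r.capture("side");t=r.capture("top")
a=cv2.resize(s["pixels"][190:330,265:415,::-1],None,fx=2.8,fy=2.8,interpolation=cv2.INTER_CUBIC)
b=cv2.resize(s["pixels"][120:280,220:380,::-1],(360,360));b=cv2.copyMakeBorder(b,0,a.shape[0]-360,0,0,0)
cv2.imwrite("pics/m3.png",np.hstack([a,b]))
```

```text
(no output)
```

View pics/m3.png

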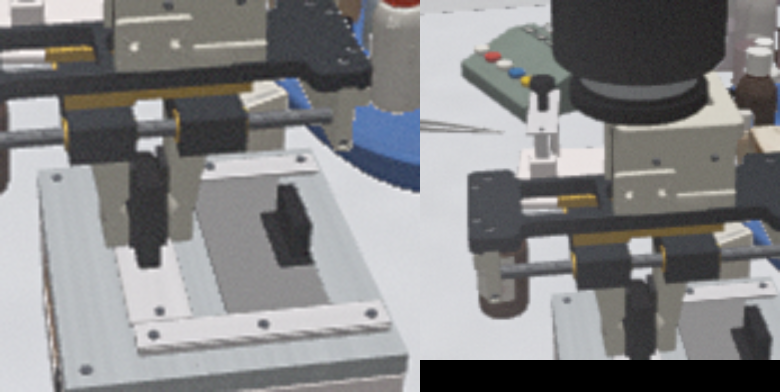

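The flange is flat on the deck, the shutter is open and the knob holder, bottle and carton are in place. The force jumped from 7 to 16 N at TCP z 0.1193, against a predicted seat at 0.1194. Handing in.

Run:
```python
from plant import r
print(r.get_state()["contact_force"]); print(r.close_job())
```

```text
[-6.02499954  3.19674493 14.46653829]
the job is handed in; nothing more can be done
None
```

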